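Set the length stop to its index clip

TASK

Two knob-driven length stops stand on the bench, but only one has an index clip on its scale. Turn that stop's knob until its pointer lines up with the tongue of the clip, then let go of it. Leave the other stop's setting as it is.

Things in the scene. Friction and masses are not known exactly. Their poses are not given: they have to be found in the camera images.
- stop: Length stop with the index clip: aluminium plate 130 x 170 x 10 mm fixed to the bench, origin under its centre, z up. x points from the knob's side (edge near the robot) to the white scale on the far edge; y runs along the steel rail, to the left. Knob axis at x -35, y 0; rail at x +15; pointer tip at x +44; clip tongue at x +45.5 mm. Rail, carriage and clip are under 35 mm high.
- stop_knob (a joint): Turn of this stop's knob, rad, 0 to 2.0, growing clockwise seen from above. Each radian clockwise moves the pointer 40 mm toward -y of the stop (to the right), counterclockwise moves it back. It stays where left (friction 0.06 N m). At the start the pointer is 24 to 48 mm left of the mark: 0.6 to 1.2 rad clockwise, well short of the end stop.
- stop_grip (a point): Point on the knob's axis at which to grip it, 59 mm above the bench. The black knob is a disc 44 mm across (31 to 39 mm above the bench) with an upright bar on it, 42 mm long, 14 mm thick, top at 69 mm. The frame turns with the knob: x along the bar, y across its thickness (pinch along y), z up.
- stop_pointer (a point): Tip of this stop's pointer, 27.5 mm above the bench: a dark steel finger that sticks out over the scale, away from the knob, from a 26 mm square carriage which slides along the rail as the knob turns.
- mark (a point): Tip of the tongue of the index clip, the mark: a dark steel block 16 x 22 x 16 mm with a small screw on top, fixed on the scale, with a 5 mm wide tongue pointing back toward the rail. Axes as those of the stop. The pointer's tip passes just above the tongue's tip and is lined up when both have the same y in this frame.
- spare_pointer (a point): Tip of the pointer of the other length stop, which is alike in every way but has no clip on its scale. Its setting must stay as it is.

How it is judged:
At the end, for the whole second after the job is handed in: The pointer of the stop with the clip is level with the tongue of the clip, to within 10 mm along the rail (y of stop_pointer in the frame of mark between -0.01 and 0.01 m); the robot touches nothing.
It fails at once if the other stop's pointer is moved by more than 8 mm (distance of spare_pointer from where it was at the start of the episode above 0.008 m).
It also fails if it takes over 32 s, if anything falls off the work surface, if the arm or the gripper's body presses on something with over 40 N, if the wrist force passes 120 N, or if a joint passes its speed limit or range.

ROBOT

A 6-joint arm with a two-finger parallel gripper is mounted at the origin on a cart in front of the work surface, level with it; the furniture and walls round the work are solid. World frame = base frame: x ahead of the robot, y to its left, z up, the work surface at z = 0. Lengths are in m, angles in rad, forces in N, time in s.
With the tool pointing down it reaches from about 0.425 to 0.95 m from the base axis. Payload 3.5 kg.
Tool frame: the origin (TCP) lies midway between the tips of the shut fingers; the grasp point (between the pads) lies 19 mm behind it (ctrl.pinch_z is the distance from the TCP to the grasp point, in m); z points along the fingers, y is the line along which they close (so a half turn about z gives the same grasp; the last joint's range is limited). The gripper opens to 85 mm and grips with 20 to 120 N. Pads are 22 mm wide; open, the fingers measure 114 mm over their backs; the gripper's body (76 mm by 85 mm) begins 54 mm behind the grasp point. The pads swing forward as they close: fully open they stand 13 mm farther back than shut.
Start: joints at [1.118, 0.286, 1.577, -0, 1.279, -0.15], TCP at [0.201, 0.644, 0.207] pointing down, gripper open.
Joint ranges: [-2.77, 2.77], [-0.9, 2.22], [0.21, 2.48], [-1.53, 4.67], [0.24, 2.81], [-2.84, 2.84]. Speed limits (rad/s): [2.79, 2.79, 3.14, 3.14, 3.14, 3.14].

INTERFACE

Orientations are given as a unit quaternion [x, y, z, w].
In Python, from plant import get_state, viewer, sign_off, ctrl gives the robot as it stands. The module is installed in compiled form; this text tells all that it offers.
- The arm moves only by the shell command python3 -m handwheel 'ROWS' [FORCE]. ROWS is JSON, a list that holds one entry, the list of rows, each a list of 5 numbers: the finger opening in m, from 0 to 0.0854, then the shift along the tool's x, y, z in m, then the turn about the tool's z in degrees. In form: [[[claw, x, y, z, spin], ...]]. A call has 1 to 12 rows; each row shifts and turns the commanded pose from where the row before left it, along the tool's axes as they then stand; what a row does not reach is not made up. A row lasts 1/12 s, in which the tool goes at most 41.7 mm and 7.16 degrees, less where a joint would pass 70% of its speed; a pose out of reach is approached as far as the arm can. A call is refused whole if a number of a shift passes 0.0417 or a number of a turn 7.16, either way. A call with a gripper value outside its range is refused whole. The fingers move at their own pace and stop on an object; FORCE is the grip in N (left out, the last holds). Time passes only in rows, so rows that do not move let the fingers close. It gives the time, the measured TCP pose, the force, the opening and the grip force at its end, in the units of the state.
- get_state(): the state, without advancing time (a new reading comes with each control period).
- viewer.read_camera(name): name is "side" or "top"; returns the picture (400x640x3 uint8, blue, green, red); there is no depth.
- viewer.camera_params(name): a dict with "fov_y" (degrees; the focal length in pixels is half the picture's height over the tangent of half this angle, whatever the lens; pixels are square), "cx", "cy" (the principal point, pixels), "xyz" and "attitude" of the camera in the world. Camera axes: x right, y up, looking along -z (the intrinsics and any distortion apply to the point x, -y, -z); pixel columns grow to the right and rows downward; lengths in m; the calibration is good to about 2 mm. A picture is of the moment at which its call begins. camera_params takes no time and is no camera call.
- sign_off(): hands the job in; it is judged then, once.
Trained networks look in the newest picture that a camera, given by its name, has taken for a name from the list of things; names that differ only in an ending like _2 or _b are one class to them, and where a whole thing is asked for, a point or a joint stands for the part that bears it (a point fixed in the world has none). Each returns a list of dicts, best first, with "confidence" (0 to 1); they miss things now and then, are a little off and sometimes report something else, mostly with a low value. They report only what shows in the picture. A call takes as long as a camera call.
- viewer.look_for(camera, name): "extent" ([left, top, width, height] as shares, 0 to 1, of the picture: columns of its width, rows of its height, round what is visible of it).
- viewer.outline_of(camera, name): "mask" (400x640 bool, what is visible of it) and "extent" ([left, top, width, height] as shares, 0 to 1, of the picture: columns of its width, rows of its height, round what is visible of it).
- viewer.pinpoint(camera, name): "xy" ([column, row] as shares, 0 to 1, of the picture: columns of its width, rows of its height: a listed point, or the origin of a listed thing).
The state is a dict: "time": time; "qpos": joint angles; "dq": joint speeds; "joint_efforts": joint torques, N m; "eef_pos": TCP position; "tcp_rot": TCP orientation; "contact_force": force on the tool from outside, world axes, zero at the start; "wrist_torque": the same for the moment, N m; "opening": opening from 0.0 (shut) to 1.0 (fully open); "finger_force": force on a finger pad.
Only numpy, scipy, OpenCV 4.12 (cv2) and the standard library are available. Lean on these libraries where they do the work, as an engineer would, in place of code of your own. Each camera call takes 0.05 s, during which the arm holds its last target. There are 200 camera calls.

## Working session

There is one attempt and no reset: what is moved stays moved. The work goes in short steps, Python scripts to look and compute and a shell command to move; the robot and the scene stay as the last step left them, time stands still between calls to the robot, and variables do not carry over. Pictures are saved under pics/ and viewed, at most 10 in all, crops included, and the job is handed in when it is done.

```bash
mkdir -p pics; python3 - <<'E'
from plant import get_state, viewer, ctrl
import cv2
s=get_state();print(s['time'],s['eef_pos'],s['tcp_rot'],s['opening'],ctrl.pinch_z)
for c in('top','side'):
    print(c,viewer.camera_params(c))
    cv2.imwrite(f'pics/{c}0.png',viewer.read_camera(c))
    for n in('stop','mark','stop_pointer','stop_grip','spare_pointer'):
        print(n,[([round(a*b,1) for a,b in zip(d['xy'],(640,400))],round(d['confidence'],2)) for d in viewer.pinpoint(c,n)])
E
```

```text
0.0 [0.20093045 0.64363379 0.20572096] [ 1.50841214e-01  9.88557290e-01 -1.13376792e-03 -3.56562299e-04] 1.0013730071509104 0.0187
top {'fov_y': 48.13854638700584, 'cx': 311.5660444737855, 'cy': 200.07036781631746, 'xyz': array([0.33265905, 0.15455587, 1.01523229]), 'attitude': array([-0.07501866,  0.05148079,  0.71445831, -0.69373716])}
stop [([252.7, 192.7], 0.97)]
mark [([262.0, 172.9], 0.44)]
stop_pointer [([241.2, 169.0], 0.68)]
stop_grip [([246.5, 202.3], 0.79)]
spare_pointer [([415.0, 165.4], 0.61)]
side {'fov_y': 42.87041051684718, 'cx': 312.43439463979036, 'cy': 197.18699190724743, 'xyz': array([0.39382653, 0.87077996, 0.55280266]), 'attitude': array([-0.04479138,  0.46230266,  0.88322883, -0.06462836])}
stop [([284.6, 283.1], 0.86)]
mark []
stop_pointer [([243.4, 277.9], 0.54)]
stop_grip [([301.8, 261.4], 0.55)]
spare_pointer [([301.3, 144.1], 0.74)]
```

View pics/top0.png

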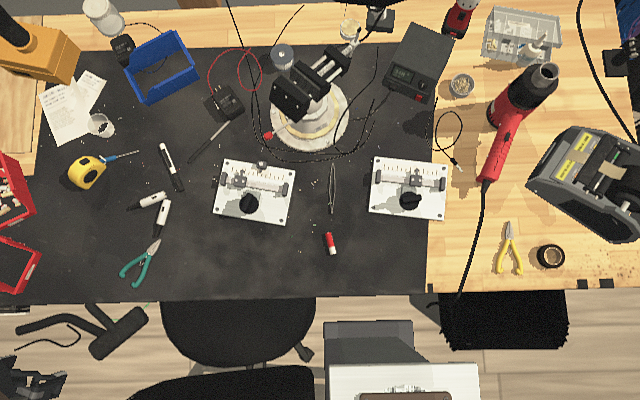

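View pics/side0.png

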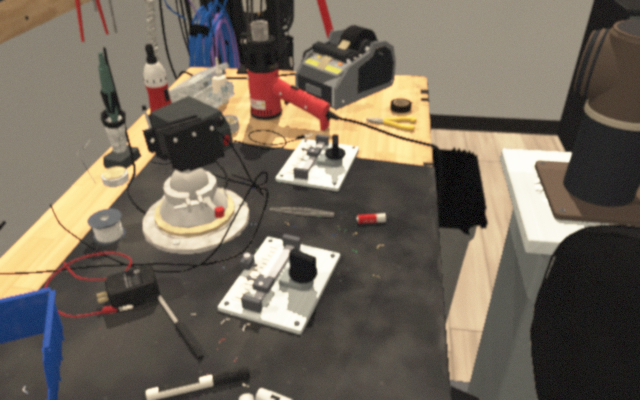

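The arm is out of both views. The left stop (top view, plate about 252,192) and the right stop (408,188) both show. I'll zoom in to find the clip.

```bash
python3 - <<'E'
import cv2,numpy as np
t=cv2.imread('pics/top0.png');s=cv2.imread('pics/side0.png')
f=lambda im,x,y:cv2.resize(im[y:y+72,x:x+96],(400,300),interpolation=cv2.INTER_CUBIC)
g=lambda x,y:cv2.resize(s[y:y+96,x:x+128],(400,300),interpolation=cv2.INTER_CUBIC)
cv2.imwrite('pics/z0.png',np.vstack([np.hstack([f(t,205,155),f(t,360,155)]),np.hstack([g(216,234),g(260,120)])]))
E
```

```text
(no output)
```

View pics/z0.png

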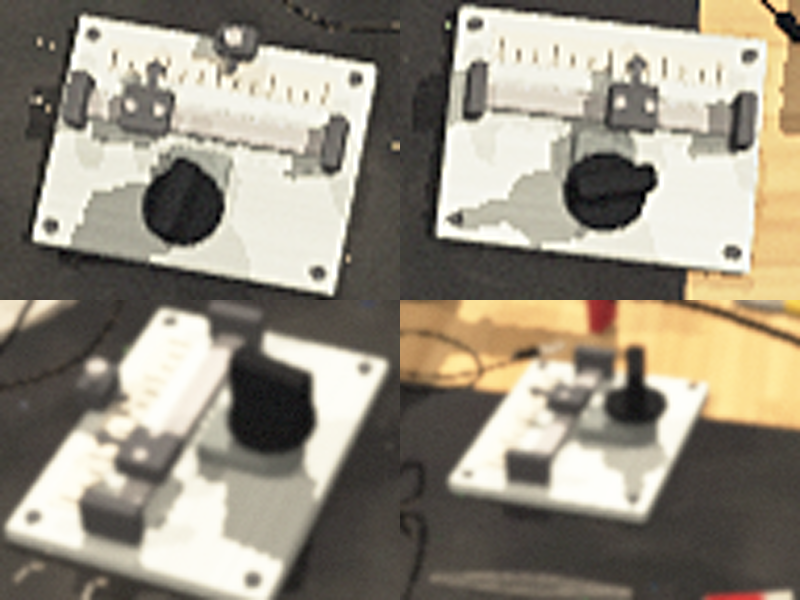

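The left stop carries the clip: in the top view the clip is near (261,165) and the pointer tip near (242,170). Next I'll fit the plate from its corners, then the knob angle from silhouettes in both cameras.

```bash
cat > h.py <<'E'
import numpy as np, cv2
from plant import viewer
from scipy.spatial.transform import Rotation as R
def cam(c):
    p=viewer.camera_params(c); f=200/np.tan(np.radians(p['fov_y']/2))
    return p['xyz'],R.from_quat(p['attitude']).as_matrix(),f,p['cx'],p['cy']
def back(c,uv,z):
    o,M,f,cx,cy=cam(c); uv=np.atleast_2d(uv)
    d=np.c_[(uv[:,0]-cx)/f,-(uv[:,1]-cy)/f,-np.ones(len(uv))]@M.T
    return o+d*((z-o[2])/d[:,2])[:,None]
def proj(c,P):
    o,M,f,cx,cy=cam(c); q=(np.atleast_2d(P)-o)@M
    return np.c_[cx-f*q[:,0]/q[:,2],cy+f*q[:,1]/q[:,2]]
def knobmask(c,xy,th):
    a=np.linspace(0,2*np.pi,40)
    disc=[[.022*np.cos(t),.022*np.sin(t),z] for t in a for z in(.031,.039)]
    bar=[[sx*.021,sy*.007,z] for sx in(-1,1) for sy in(-1,1) for z in(.039,.069)]
    m=np.zeros((1600,2560),np.uint8)
    for pts in(disc,bar):
        P=np.array(pts)@R.from_euler('z',th).as_matrix().T+[*xy,0]
        cv2.fillConvexPoly(m,cv2.convexHull((proj(c,P)*4).astype(np.int32)),1)
    return cv2.resize(m*1.0,(640,400),interpolation=cv2.INTER_AREA)
def bestfit(xy,ths,c2=('top','side')):
    out=np.zeros(len(ths))
    for c in c2:
        r=viewer.outline_of(c,'stop_knob')
        if not r: print(c,'no mask');continue
        k=min(r,key=lambda d:np.linalg.norm(np.argwhere(d['mask']).mean(0)[::-1]-proj(c,[[*xy,.05]])[0]))
        m=k['mask']*1.0; v=[]
        cen=np.argwhere(m).mean(0)
        for t in ths:
            q=knobmask(c,xy,t); b=0
            for dx in range(-3,4):
                for dy in range(-3,4):
                    s=np.roll(q,(dy,dx),(0,1)); iou=np.minimum(m,s).sum()/np.maximum(m,s).sum()
                    b=max(b,iou)
            v.append(b)
        print(c,k['confidence'],m.sum(),cen[::-1],proj(c,[[*xy,.05]])[0],'best',ths[int(np.argmax(v))],np.round(v,2)); out+=v
    return ths[int(np.argmax(out))]
E
python3 - <<'E'
from h import *
np.set_printoptions(precision=4,suppress=True)
T=np.array([[224.9,158.6],[295.5,170.6],[285.4,225.8],[212.9,212.6]])
S=np.array([[155,307],[388,360],[275,605],[5,525]])*.32+[216,234]  # far-L? approx
S=S[[3,0,1,2]]
for c,K in(('top',T),('side',S)):
    P=back(c,K,.01);print(c,P[:,:2],np.linalg.norm(P-np.roll(P,-1,0),axis=1))
print('tip',back('top',[[242.2,170.6],[241.2,169]],.0275),back('side',[[243.4,277.9]],.0275))
print('mark',back('top',[[260,171],[262,172.9]],.022),'grip',back('top',[[246.5,202.3]],.059),back('side',[[301.8,261.4]],.059))
P=back('top',T,.01)
x=(P[0]+P[1]-P[2]-P[3])[:2];psi=np.arctan2(x[1],x[0]);o=P.mean(0)[:2]
y=(P[0]+P[3]-P[1]-P[2])[:2];psi2=np.arctan2(y[1],y[0])-np.pi/2
psi=(psi+psi2)/2
xy=o+R.from_euler('z',psi).as_matrix()[:2,:2]@[-.035,0]
print('stop',o,psi,psi2,'knob',xy,np.hypot(*xy))
print(bestfit(xy,list(np.radians(np.arange(-90,90,9)).round(3))))
E
```

```text
top [[0.6204 0.3859]
 [0.5857 0.2211]
 [0.458  0.2466]
 [0.4935 0.4125]] [0.1684 0.1302 0.1697 0.1297]
side [[0.5717 0.5344]
 [0.5393 0.4233]
 [0.4361 0.4372]
 [0.4644 0.5515]] [0.1157 0.1042 0.1177 0.1086]
tip [[0.5856 0.3418 0.0275]
 [0.5894 0.3441 0.0275]] [[0.5909 0.3423 0.0275]]
mark [[0.5846 0.3018 0.022 ]
 [0.58   0.2972 0.022 ]] grip [[0.506  0.3263 0.059 ]] [[0.5043 0.3294 0.059 ]]
stop [0.5394 0.3165] -0.2053522940417449 -0.20906815233515075 knob [0.5051 0.3236] 0.5999129563729159
top 0.83 323.0 [248.3003 203.7214] [248.4363 203.3757] best -0.471 [0.86 0.87 0.88 0.89 0.9  0.92 0.93 0.93 0.93 0.92 0.9  0.89 0.87 0.86
 0.86 0.86 0.86 0.86 0.86 0.86]
side 0.6 843.0 [301.9609 266.4947] [302.1327 263.3277] best -0.471 [0.72 0.71 0.73 0.77 0.81 0.85 0.89 0.92 0.9  0.89 0.88 0.87 0.85 0.83
 0.82 0.81 0.8  0.78 0.76 0.74]
-0.471
```

Plate sides measure 168 x 130 mm, which matches the given size. The knob axis is at about (0.5055, 0.325) and the bar points at about -27°. The pointer is about 43 mm left of the mark. Now I'll move over the knob.

```bash
python3 -m handwheel '[[[0.055,-0.035,-0.0194,0,0],[0.055,-0.035,-0.0194,0,0],[0.055,-0.035,-0.0194,0,0],[0.055,-0.035,-0.0194,0,0],[0.055,-0.035,-0.0194,0,0],[0.055,-0.035,-0.0194,0,0],[0.055,-0.035,-0.0194,0,0],[0.055,-0.035,-0.0194,0,0],[0.055,-0.035,-0.0194,0,0],[0.055,-0.035,-0.0194,0,0],[0.055,-0.035,-0.0194,0,0],[0.055,0,0,0,0]]]' 30
python3 -m handwheel '[[[0.055,0,0,0,4.9],[0.055,0,0,0,4.8],[0.055,0,0,0.02,0],[0.055,0,0,0.02,0],[0.055,0,0,0,0],[0.055,0,0,0,0]]]'
python3 - <<'E'
from h import *
from plant import get_state
s=get_state();M=R.from_quat(s['tcp_rot']).as_matrix()
print(s['time'],s['eef_pos'],np.degrees(np.arctan2(M[1],M[0])),M[:,2],s['opening'],s['contact_force'])
print('err in tool axes',M.T@(np.array([.5055,.325,.043])-s['eef_pos']))
for c in('top','side'): cv2.imwrite(f'pics/{c}1.png',viewer.read_camera(c))
t=cv2.imread('pics/top1.png')[130:250,190:350];s=cv2.imread('pics/side1.png')[180:340,200:413]
cv2.imwrite('pics/z1.png',np.hstack([cv2.resize(a,(400,300),interpolation=cv2.INTER_CUBIC) for a in(t,s)]))
E
```

```text
time: 1.7
eef_pos: [0.5096, 0.3208, 0.2074]
tcp_rot: [0.154, 0.988, -0.001, 0.002]
contact_force: [-0.0, -0.2, 0.6]
opening: 0.642
finger_force: 0.0
time: 2.2
eef_pos: [0.504, 0.3257, 0.1659]
tcp_rot: [0.234, 0.972, -0.001, -0.001]
contact_force: [0.0, -0.1, -0.4]
opening: 0.645
finger_force: 0.0
2.2 [0.50399109 0.32565232 0.16590122] [ 152.96268064   62.96296952 -158.17974053] [-0.00296142 -0.0011857  -0.99999491] 0.6448657490427402 [ 0.04557103 -0.1061039  -0.36102   ]
err in tool axes [-0.00189847  0.00040011  0.1228969 ]
```

View pics/z1.png

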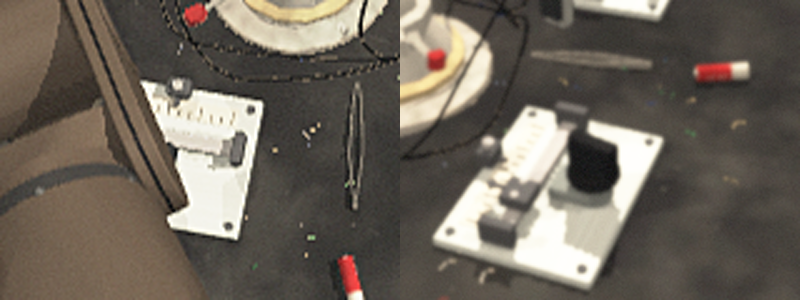

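The top view is blocked by the arm. The side crop shows no gripper where I'd expect it, so I'll check the full picture and the TCP's projection.

```bash
python3 - <<'E'
from h import *
print(proj('side',[[.504,.3257,.166],[.504,.3257,.25],[.5055,.325,.069],[.5055,.325,.039]]))
E
```

```text
[[300.00880103 199.11931668]
 [297.74943342 143.35434954]
 [301.30825946 254.05509907]
 [301.95576053 269.51668508]]
```

View pics/side1.png

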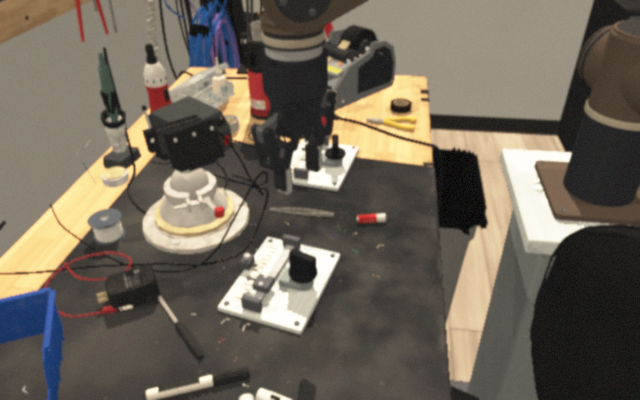

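The open gripper hangs over the knob, with finger tips at about (283,190) and (312,170). I'll go down to just above the bar and check again.

```bash
python3 -m handwheel '[[[0.055,-0.002,0,0.025,0],[0.055,0,0,0.025,0],[0.055,0,0,0.025,0],[0.055,0,0,0,0],[0.055,0,0,0,0]]]'
python3 - <<'E'
from h import *
from plant import get_state
s=get_state();M=R.from_quat(s['tcp_rot']).as_matrix()
print('err',M.T@(np.array([.5055,.325,.043])-s['eef_pos']),s['eef_pos'])
print('fingers',proj('side',[s['eef_pos']+M@[0,y,-.008] for y in(-.0275,.0275)]))
a=viewer.read_camera('side');cv2.imwrite('pics/side2.png',a)
cv2.imwrite('pics/z2.png',cv2.resize(a[160:320,210:420],(788,600),interpolation=cv2.INTER_CUBIC))
E
```

```text
time: 2.72
eef_pos: [0.5066, 0.3249, 0.0922]
tcp_rot: [0.234, 0.972, -0.0, -0.001]
contact_force: [-0.6, -0.9, 0.3]
opening: 0.645
finger_force: 0.0
err [ 0.00094448 -0.00033255  0.04916029] [0.50655617 0.3248932  0.09215902]
fingers [[311.39640879 227.14136791]
 [287.7418616  247.58863575]]
```

View pics/z2.png

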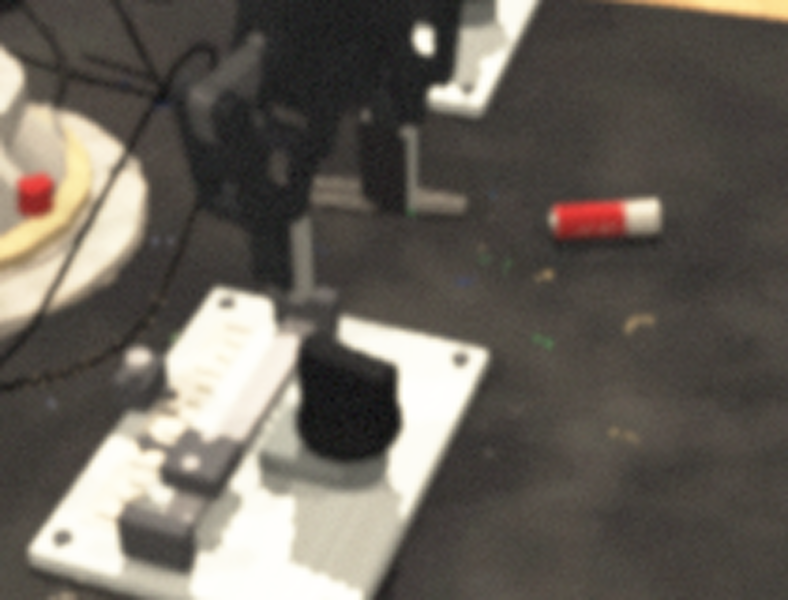

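The bar is where predicted, with its top mid at about (303,255). The finger tips, at about (285,236) and (314,216), sit roughly 11 px higher in the picture than computed. I'll go down a bit more and check which it is: height or y.

```bash
python3 -m handwheel '[[[0.055,0.001,0,0.01,0],[0.055,0,0,0.01,0],[0.055,0,0,0,0],[0.055,0,0,0,0]]]'
python3 - <<'E'
from h import *
from plant import get_state
s=get_state();M=R.from_quat(s['tcp_rot']).as_matrix()
print('err',M.T@(np.array([.5055,.325,.043])-s['eef_pos']),s['eef_pos'])
a=viewer.read_camera('side');b=viewer.read_camera('top')
for o in(-.008,-.013): print('fingers',proj('side',[s['eef_pos']+M@[0,y,o] for y in(-.0275,.0275)]))
a=cv2.resize(a[180:300,230:390],(800,600),interpolation=cv2.INTER_CUBIC)[:, 100:600]
b=cv2.resize(b[140:240,190:290],(300,300),interpolation=cv2.INTER_CUBIC)
cv2.imwrite('pics/z3.png',np.hstack([a,np.vstack([b,b*0])]))
E
```

```text
time: 3.1
eef_pos: [0.5055, 0.3252, 0.0716]
tcp_rot: [0.234, 0.972, -0.0, -0.0]
contact_force: [-0.2, -0.7, -0.3]
opening: 0.647
finger_force: 0.0
err [-7.01301381e-05 -1.35290112e-04  2.86225556e-02] [0.50553061 0.32516636 0.07162246]
fingers [[312.35040418 238.39374626]
 [289.1184475  259.08401679]]
fingers [[312.27962444 235.7299215 ]
 [288.95045253 256.36688588]]
```

View pics/z3.png

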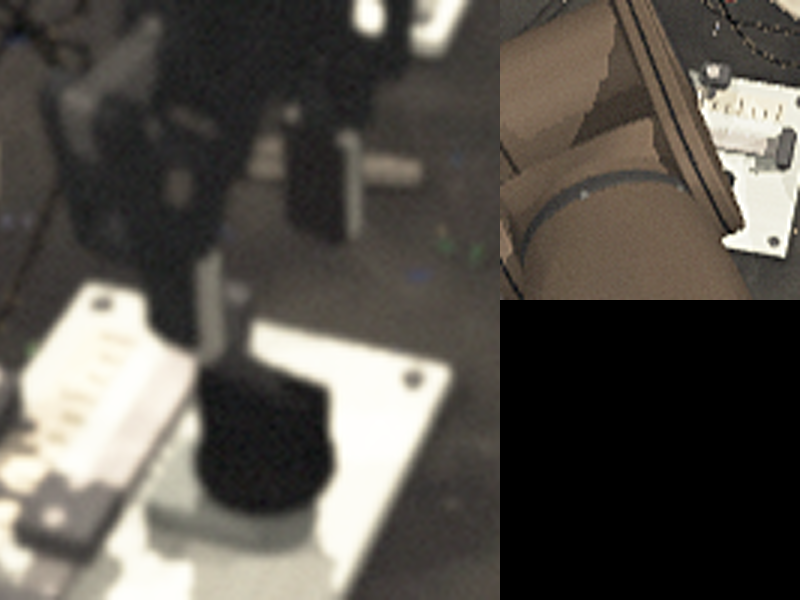

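The tips are now near rows 251 and 228, still above the bar. I'll go down in small steps and watch the force.

```bash
python3 -m handwheel '[[[0.055,0,0,0.005,0],[0.055,0,0,0,0]]]'
python3 -m handwheel '[[[0.055,0,0,0.004,0],[0.055,0,0,0,0]]]'
python3 - <<'E'
from h import *
from plant import get_state
s=get_state();M=R.from_quat(s['tcp_rot']).as_matrix()
a=viewer.read_camera('side')
print('fingers',proj('side',[s['eef_pos']+M@[0,y,-.008] for y in(-.0275,.0275)]))
a=cv2.resize(a[200:300,250:370],(720,600),interpolation=cv2.INTER_CUBIC)
cv2.imwrite('pics/z4.png',np.clip(a*2.0,0,255).astype('uint8'))
E
```

```text
time: 3.37
eef_pos: [0.5057, 0.3252, 0.0666]
tcp_rot: [0.234, 0.972, -0.0, -0.0]
contact_force: [-1.5, -0.1, -0.4]
opening: 0.645
finger_force: 0.0
time: 3.53
eef_pos: [0.5055, 0.3251, 0.0623]
tcp_rot: [0.234, 0.972, -0.0, -0.001]
contact_force: [-0.4, -0.3, -0.0]
opening: 0.645
finger_force: 0.0
fingers [[312.48258015 243.28197217]
 [289.42964682 264.06615665]]
```

View pics/z4.png

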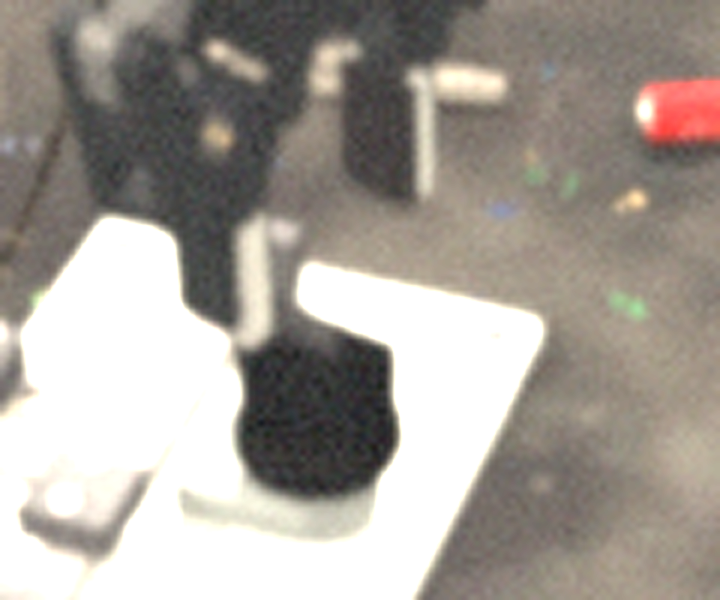

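There's no contact yet, so I'll keep going down in small steps.

```bash
python3 -m handwheel '[[[0.055,0,0,0.004,0],[0.055,0,0,0,0]]]'
python3 -m handwheel '[[[0.055,0,0,0.003,0],[0.055,0,0,0,0]]]'
python3 -m handwheel '[[[0.055,0,0,0.003,0],[0.055,0,0,0,0]]]'
python3 - <<'E'
from h import *
from plant import get_state
s=get_state();M=R.from_quat(s['tcp_rot']).as_matrix()
a=viewer.read_camera('side')
print('fingers',proj('side',[s['eef_pos']+M@[0,y,-.008] for y in(-.0275,.0275)]))
a=cv2.resize(a[200:300,250:370],(720,600),interpolation=cv2.INTER_CUBIC)
cv2.imwrite('pics/z5.png',np.clip(a*2.5,0,255).astype('uint8'))
E
```

```text
time: 3.75
eef_pos: [0.5056, 0.3252, 0.0584]
tcp_rot: [0.234, 0.972, -0.0, -0.0]
contact_force: [0.1, 1.0, 0.3]
opening: 0.642
finger_force: 0.0
time: 3.92
eef_pos: [0.5056, 0.3252, 0.0555]
tcp_rot: [0.234, 0.972, -0.0, -0.0]
contact_force: [-0.5, 0.0, -0.4]
opening: 0.647
finger_force: 0.0
time: 4.08
eef_pos: [0.5057, 0.3252, 0.0526]
tcp_rot: [0.234, 0.972, -0.0, -0.0]
contact_force: [-0.4, -0.7, -0.0]
opening: 0.646
finger_force: 0.0
fingers [[312.50308729 248.36724103]
 [289.62659737 269.23885509]]
```

View pics/z5.png

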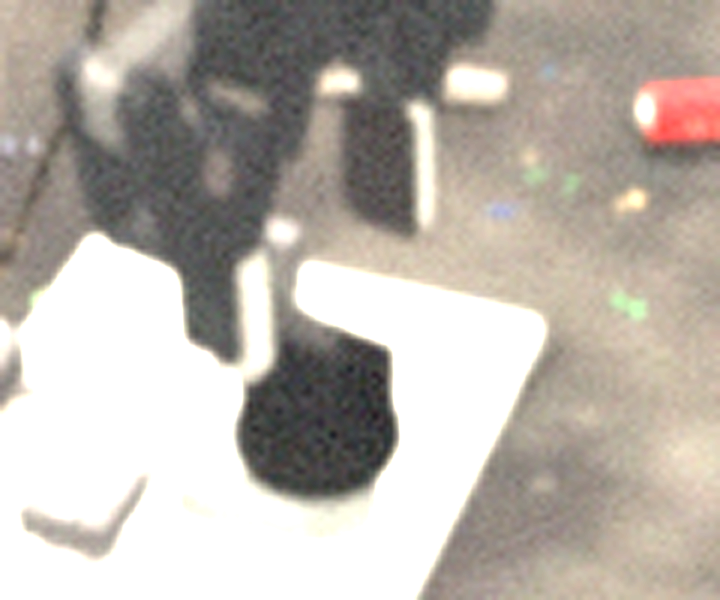

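The near finger now passes in front of the bar without contact, so y is right and the open tips just sit higher. I'll go down to grasp height and close.

```bash
python3 -m handwheel '[[[0.055,0,0,0.005,0],[0.055,0,0,0.0045,0],[0.055,0,0,0,0],[0.04,0,0,0,0],[0.03,0,0,0,0],[0.02,0,0,0,0],[0.012,0,0,0,0],[0.008,0,0,0,0],[0.008,0,0,0,0],[0.008,0,0,0,0]]]' 30
python3 - <<'E'
from h import *
from plant import get_state
s=get_state();M=R.from_quat(s['tcp_rot']).as_matrix()
print(s['eef_pos'],np.degrees(np.arctan2(M[1,1],M[0,1])),s['wrist_torque'],s['opening']*85)
viewer.read_camera('side')
xy=[.5055,.325]
o=np.array([.5394,.3165]);Y=np.array([.2055,.9786]);X=np.array([.9786,-.2055])
print([([round(a*b,1) for a,b in zip(d['xy'],(640,400))],round(d['confidence'],2)) for d in viewer.pinpoint('side','stop_pointer')])
for d in viewer.pinpoint('side','stop_pointer'):
    p=back('side',np.array(d['xy'])*[640,400],.0275)[0,:2]-o; print('pointer xy in stop',p@X,p@Y)
for d in viewer.pinpoint('side','mark'):
    p=back('side',np.array(d['xy'])*[640,400],.022)[0,:2]-o; print('mark',d['confidence'],p@X,p@Y)
E
```

```text
time: 4.97
eef_pos: [0.5058, 0.3249, 0.0439]
tcp_rot: [0.234, 0.972, -0.001, -0.0]
contact_force: [-1.6, -4.1, 3.2]
opening: 0.136
finger_force: 29.2
[0.50584707 0.32491915 0.04391921] 62.965428934675494 [-0.50879196  0.30361819  0.03406177] 11.594251989422352
[([243.8, 275.8], 0.91)]
pointer xy in stop 0.04661421424607585 0.03167506083598261
mark 0.69 0.04454731166593669 -0.0037362265026503463
```

The bar is gripped at 29 N. I'll turn about 50° clockwise, then measure.

```bash
python3 -m handwheel '[[[0.008,0,0,0,5],[0.008,0,0,0,5],[0.008,0,0,0,5],[0.008,0,0,0,5],[0.008,0,0,0,5],[0.008,0,0,0,5],[0.008,0,0,0,5],[0.008,0,0,0,5],[0.008,0,0,0,5],[0.008,0,0,0,5],[0.008,0,0,0,0],[0.008,0,0,0,0]]]'
cat > m.py <<'E'
from h import *
from plant import get_state
s=get_state();M=R.from_quat(s['tcp_rot']).as_matrix()
print(s['eef_pos'],np.degrees(np.arctan2(M[1,1],M[0,1])),s['contact_force'],s['opening']*85)
o=np.array([.5394,.3165]);Y=np.array([.2055,.9786]);X=np.array([.9786,-.2055])
for c in('side','top'):
    for i in range(3):
        viewer.read_camera(c)
        for n,z in(('stop_pointer',.0275),('mark',.022)):
            for d in viewer.pinpoint(c,n)[:1]:
                p=back(c,np.array(d['xy'])*[640,400],z)[0,:2]-o; print(c,n,round(d['confidence'],2),(p@X).round(4),(p@Y).round(4))
E
python3 m.py
```

```text
time: 6.17
eef_pos: [0.5056, 0.3247, 0.0439]
tcp_rot: [0.623, 0.782, -0.001, -0.0]
contact_force: [-3.5, -4.4, 5.2]
opening: 0.132
finger_force: 29.5
[0.50563095 0.32472813 0.04387557] 12.948865060624117 [-3.45966448 -4.39961626  5.18273676] 11.22891790477608
side stop_pointer 0.73 0.0439 0.001
side mark 0.77 0.039 0.0031
side stop_pointer 0.8 0.0416 0.0007
side mark 0.47 0.0445 0.0013
side mark 0.55 0.0423 -0.0003
top mark 0.39 0.0448 -0.0055
top mark 0.57 0.0411 -0.0025
top mark 0.44 0.0495 -0.007
```

The pointer is now at y about 1 mm and the mark at about -3 mm (±3). I'll turn 5° more, then release, rise and back off so I can check.

```bash
python3 -m handwheel '[[[0.008,0,0,0,5],[0.008,0,0,0,0],[0.008,0,0,0,0],[0.025,0,0,0,0],[0.045,0,0,0,0],[0.05,0,0,0,0],[0.05,0,0,0,0],[0.05,0,0,0,0]]]'
python3 -m handwheel '[[[0.05,0,0,-0.01,0],[0.05,0,0,-0.02,0],[0.05,0,0,-0.04,0],[0.05,0,0,-0.04,0],[0.05,0,0,-0.04,0],[0.05,0,0,0,0]]]'
```

```text
time: 7.73
eef_pos: [0.5061, 0.3257, 0.0435]
tcp_rot: [0.656, 0.754, 0.0, -0.0]
contact_force: [0.3, 0.9, 0.1]
opening: 0.586
finger_force: 0.0
time: 8.23
eef_pos: [0.5111, 0.3278, 0.2057]
tcp_rot: [0.656, 0.754, 0.009, 0.004]
contact_force: [1.6, 0.7, 2.5]
opening: 0.585
finger_force: 0.0
```

```bash
python3 -m handwheel '[[[0.05,0.033,-0.02,0,0],[0.05,0.033,-0.02,0,0],[0.05,0.033,-0.02,0,0],[0.05,0.033,-0.02,0,0],[0.05,0.033,-0.02,0,0],[0.05,0.033,-0.02,0,0],[0.05,0.033,-0.02,0,0],[0.05,0.033,-0.02,0,0],[0.05,0.033,-0.02,0,0],[0.05,0,0,0,0],[0.05,0,0,0,0]]]'
python3 m.py
python3 - <<'E'
from h import *
t=viewer.read_camera('top');s=viewer.read_camera('side')
a=cv2.resize(t[155:195,220:300],(800,400),interpolation=cv2.INTER_CUBIC)
b=cv2.resize(s[245:315,225:365],(400,200),interpolation=cv2.INTER_CUBIC);c=cv2.resize(t[155:235,350:510],(400,200))
cv2.imwrite('pics/z6.png',np.vstack([a,np.hstack([b,c])]))
E
```

```text
time: 9.15
eef_pos: [0.2849, 0.596, 0.194]
tcp_rot: [0.655, 0.756, 0.0, -0.0]
contact_force: [0.5, -0.3, 0.1]
opening: 0.582
finger_force: 0.0
[0.28487484 0.59604414 0.19396479] 8.166333194684032 [ 0.51909725 -0.29705999  0.13975788] 49.45655759238569
side stop_pointer 0.65 0.0414 0.001
side mark 0.67 0.0447 -0.0011
side stop_pointer 0.65 0.0411 -0.0036
side mark 0.67 0.0405 0.0018
side stop_pointer 0.64 0.0521 -0.0085
side mark 0.67 -0.0195 -0.0414
top stop_pointer 0.53 0.0428 -0.0084
top mark 0.44 0.0436 -0.0023
top stop_pointer 0.49 0.0476 -0.0002
top mark 0.46 0.049 -0.0012
top stop_pointer 0.62 0.0408 -0.0021
top mark 0.65 0.0389 -0.009
```

View pics/z6.png

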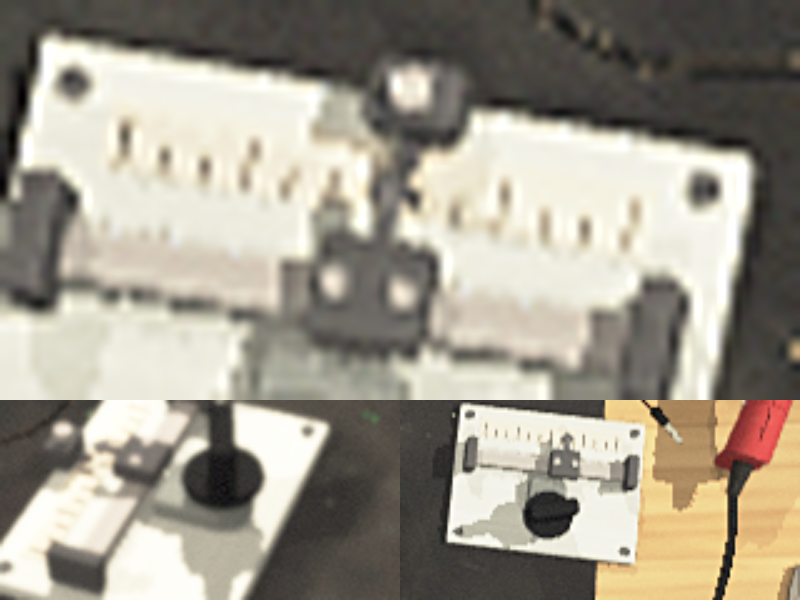

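The enlarged top view shows the pointer (390,190) meeting the clip's tongue (400,160) within 1–2 mm. The other stop's pointer hasn't moved, and the arm is clear.

```bash
python3 -c "
from plant import sign_off
print(sign_off())"
```

```text
the job is handed in; nothing more can be done
None
```

I turned the left stop's knob, the one with the clip, until its pointer lined up with the tongue to within about 2 mm in the last picture; I then let go, moved the arm clear, left the other stop as it was, and handed the job in (no verdict came back).

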